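# Shut the glass grinder cover over its quarter-turn fastener and hold it sealed

### The arm

A 7-joint arm with a two-finger parallel gripper is mounted at the origin on the work surface. World frame = base frame: x ahead of the robot, y to its left, z up, the work surface at z = 0. Lengths are in m, angles in rad, forces in N, time in s.
With the tool pointing down it reaches from about 0.425 to 0.875 m from the base axis. Payload 4.7 kg.
Tool frame: the origin (TCP) lies at the very end of the fingers, on their centre line; the grasp point (between the pads) lies 19 mm behind it; z points along the fingers, y is the line along which they close (so a half turn about z gives the same grasp; the last joint's range is limited). The gripper opens to 87 mm and grips with 3 to 60 N. Pads are 19 mm wide; open, the fingers measure 117 mm over their backs; the gripper's body (75 mm by 190 mm) begins 51 mm behind the grasp point.
Start: joints at [-1.1, 0.321, -0.07, 1.45, 0.023, 1.371, -0.057], TCP at [0.287, 0.583, 0.223] pointing down, gripper open.
Joint ranges: [-2.86, 2.86], [-0.3, 2.09], [-1.38, 1.24], [0.06, 2.45], [-1.56, 4.7], [0.09, 2.05], [-2.69, 2.69]. Speed limits (rad/s): [2.57, 2.57, 3.14, 3.14, 3.14, 3.14, 3.14].

### API

Orientations are given as a rotation vector (axis times angle).
In Python, from bench import ctrl, imaging, ticket gives the robot as it stands.
- The arm moves only by the tool jog_arm, never from a script. Its argument "rows" is text: rows parted by semicolons, each of 7 numbers parted by spaces: the shift along the tool's x, y, z in cm, then the turn, a rotation vector about the tool's x, y, z in rad, then the closure, from -1 (fully open) to 1 (shut), so that 0 is half open. A call has 1 to 5 rows; each row shifts and turns the commanded pose from where the row before left it, along the tool's axes as they then stand; what a row does not reach is not made up. A row lasts 1/8 s, in which the tool goes at most 62.5 mm and 10.7 degrees, less where a joint would pass 70% of its speed; a pose out of reach is approached as far as the arm can. A call with a gripper value outside its range is refused whole. The fingers move at their own pace and stop on an object; "force" is the grip in N (left out, the last holds). Time passes only in rows, so rows that do not move let the fingers close. It gives the time, the measured TCP pose, the force, the opening and the grip force at its end, in the units of the state.
- ctrl.get_state(): the state, without advancing time (a new reading comes with each control period).
- imaging.get_image(name): name is "scene" or "top" or "wrist"; returns a dict with "img" (384x512x3 uint8, blue, green, red), "vertical_fov" (degrees; the focal length in pixels is half the picture's height over the tangent of half this angle, whatever the lens; pixels are square), "cx", "cy" (the principal point, pixels), "origin" and "orientation" of the camera in the world. Camera axes: x right, y down, z forward; pixel columns grow to the right and rows downward; lengths in m; the calibration is good to about 2 mm. A picture is of the moment at which its call begins. There is no depth.
- ticket.close_job(): hands the job in; it is judged then, once.
The state is a dict: "time": time; "joint_positions": joint angles; "qd": joint speeds; "joint_torque": joint torques, N m; "position": TCP position; "tool_rot": TCP orientation; "ft_force": force on the tool from outside, world axes, zero at the start; "torque": the same for the moment, N m; "grip_width": opening from 0.0 (shut) to 1.0 (fully open); "grip_force": force on a finger pad.
Only numpy, scipy, OpenCV 4.12 (cv2) and the standard library are available. Lean on these libraries where they do the work, as an engineer would, in place of code of your own. Each camera call takes 0.05 s, during which the arm holds its last target. There are 200 camera calls.

### The job

Shut the coolant bay of the wet glass grinder: with the cover still standing open, turn the quarter-turn fastener on the rim until its flat head lines up with the slot in the cover, then swing the cover down so that the head comes up through the slot, and press the cover fully home against its rubber seal. Finish while holding it pressed down (the seal pushes it up again if you let go), so that I can lock the fastener. Leave the jar, the nippers and the pot where they are.

Things in the scene. Friction and masses are not known exactly. Their poses are not given: they have to be found in the camera images.
- grinder: Fixed wet glass grinder: grey housing 300 mm deep (x), 430 wide (y), 115 high with a flat steel deck on top; origin under its centre. Its x points away from the robot, y left, z up. Left half: flat work grid with a 34 mm high grinding bit (local x 0, y +115) and a 75 mm high clear splash guard along the left edge. Right half: open coolant bay, seal and fastener on the deck.
- hinge_mid (a point): Middle of the cover's hinge line, fixed to the grinder, 118 mm above the table (3 mm above the deck), at the grinder's local x 0, y -30 mm. Axes are the grinder's: x along the hinge line, y left over the grid, z up. The bay, the seal and the fastener lie on its -y side, where the deck reaches 185 mm.
- cover (a joint): Hinge angle of the cover, rad: 0 = fully home, plate 1 to 5 mm above the deck; grows as it opens up; 1.57 = upright, more = leaning back left over the grid. Starts at 1.65 to 1.95, stop at 2.05. Stiff hinge: it stays where left; 2 to 4 N near the free edge swings it. The last 0.048 rad squeezes the seal; fully home takes 10 to 14 N near the free edge. Let go, it rises to about 0.035.
- cover_slot (a point): Centre of the slot through the cover, on its outer face (on top when shut, facing left when open), 143 mm from the hinge line, mid-length. Slot 40 mm along the hinge line by 20 mm. The cover: aluminium plate 180 mm along the hinge, 4 mm thick, 0.28 kg, free edge 165 mm from the hinge line. Axes turn with the cover: x along hinge and slot, -y to the free edge, z out of the outer face.
- fastener (a joint): Angle of the fastener about its vertical axis, rad, counter-clockwise from above: 0 or 3.14 = head along the hinge line, in line with the slot (either will do); 1.57 = crosswise. Starts at 0.8 to 2.34; turns freely from -1.2 to 4.35, friction 0.05 N m, stays where left. The head passes the slot when within about 0.2 rad of in line; crosswise it keeps the cover from closing.
- fastener_head (a point): Centre of the fastener's flat steel head, 133 mm above the table, 142 mm from the hinge line on its -y side, opposite the hinge's middle. An upright bar 30 mm long (own x), 10 thick (own y), 21.5 high, from 7.5 to 29 mm above the deck, on a round post. Deck around it is flat but for the 6 mm high seal strip, 105 mm from the hinge line; the deck's right edge is 43 mm away.
- jar_mid (a point): Bystander: middle of a glass jar of red frit with a steel cap, 68 mm across, 84 mm high, on the table to the right of the grinder.
- nippers_mid (a point): Bystander: middle of a pair of glass nippers with red handles, 170 mm long, 65 wide, 18 high, lying on the table to the right of the grinder.
- pot_mid (a point): Bystander: middle of a grey open pot, 84 mm across, 75 mm high, on the table to the left of the grinder.

How it is judged:
By the outcome, as a careful person would: the job done as asked, in the order asked, and still so for the second after the job is handed in, while the arm keeps its last pose, push and grip.
It also fails if it takes over 48 s, if anything falls off the work surface, if the arm or the gripper's body presses on something with over 40 N, if the wrist force passes 120 N, or if a joint passes its speed limit or range.

## Working session

There is one attempt and no reset: what is moved stays moved. The work goes in short steps, Python scripts to look and compute and a tool call to move; the robot and the scene stay as the last step left them, time stands still between calls to the robot, and variables do not carry over. Pictures are saved under pics/ and viewed, at most 10 in all, crops included, and the job is handed in when it is done.

Besides the shell and the picture viewer there is one more tool, called after "Emit:" by a JSON object that holds its "api" and its "payload", one argument or row to a line. jog_arm: Moves the arm, as the interface text tells. Its arguments: {"type":"object","properties":{"rows":{"type":"string"},"force":{"type":"number"}},"required":["rows"]}

```bash
mkdir -p pics
cat > h.py <<'E'
import numpy as np, cv2
from scipy.spatial.transform import Rotation as R
from bench import ctrl, imaging, ticket
def shot(n,fn=None):
    d=imaging.get_image(n)
    if fn: cv2.imwrite('pics/'+fn,d['img'])
    return d
def Rm(o):
    o=np.array(o,float)
    return o if o.shape==(3,3) else (R.from_rotvec(o).as_matrix() if o.size==3 else R.from_quat(o).as_matrix())
def f(d): return d['img'].shape[0]/2/np.tan(np.radians(d['vertical_fov'])/2)
def ray(d,u,v):
    r=Rm(d['orientation'])@np.array([(u-d['cx'])/f(d),(v-d['cy'])/f(d),1]); return np.array(d['origin'],float),r/np.linalg.norm(r)
def onz(d,u,v,z):
    o,r=ray(d,u,v); return o+r*(z-o[2])/r[2]
def proj(d,p):
    c=Rm(d['orientation']).T@(np.array(p,float)-d['origin']); return f(d)*c[0]/c[2]+d['cx'],f(d)*c[1]/c[2]+d['cy']
def tri(d1,p1,d2,p2):
    o1,a=ray(d1,*p1);o2,b=ray(d2,*p2)
    s=np.linalg.lstsq(np.c_[a,-b],o2-o1,rcond=None)[0]
    A=o1+a*s[0];B=o2+b*s[1]; return (A+B)/2,np.linalg.norm(A-B)
E
python3 - <<'E'
from h import *
import pickle
D={n:shot(n) for n in('scene','top')}
pickle.dump(D,open('d0.pkl','wb'))
for n,d in D.items():
    print(n,{k:v for k,v in d.items() if k!='img'})
    cv2.imwrite(f'pics/{n}0.png',cv2.resize(d['img'],(800,600)))
print(ctrl.get_state())
E
```

```text
scene {'vertical_fov': 43.46843760903398, 'cx': 248.4263366670611, 'cy': 191.43281282833632, 'origin': array([1.15718061, 0.51868246, 1.29739734]), 'orientation': array([-1.33525579, -2.43437983,  0.75089737])}
top {'vertical_fov': 56.16478916481187, 'cx': 256.2879340350108, 'cy': 185.7021210734573, 'origin': array([0.38679714, 0.08911724, 1.13924849]), 'orientation': array([-2.12437921,  2.16417214, -0.14600235])}
{'time': 0.1, 'joint_positions': array([-1.09990109,  0.32174035, -0.07009232,  1.45156035,  0.02260093,
        1.37078474, -0.05687411]), 'qd': array([-9.84289163e-05, -2.20242105e-03, -1.66006644e-04, -3.01041604e-03,
       -1.97041086e-04,  4.41280555e-04,  4.37907822e-05]), 'joint_torque': array([ 4.36910182e-05, -4.92570841e+01, -4.05712584e-01, -3.13395989e+01,
       -6.41956413e-02,  3.96241061e-02,  5.95615393e-05]), 'position': array([0.28651975, 0.5828931 , 0.22157278]), 'tool_rot': array([-7.11148953e-01, -3.05973878e+00,  2.63845747e-03]), 'ft_force': array([-0.46127551,  0.62010998, -0.02116944]), 'torque': array([0.0315952, 0.048614 , 0.0351273]), 'grip_force': 0.0, 'grip_width': 0.9989647804906464}
```

View pics/scene0.png

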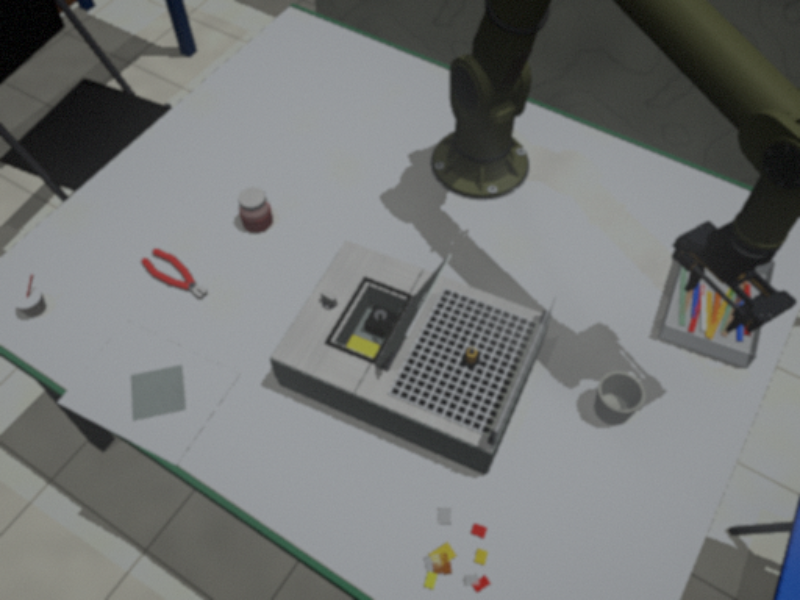

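View pics/top0.png

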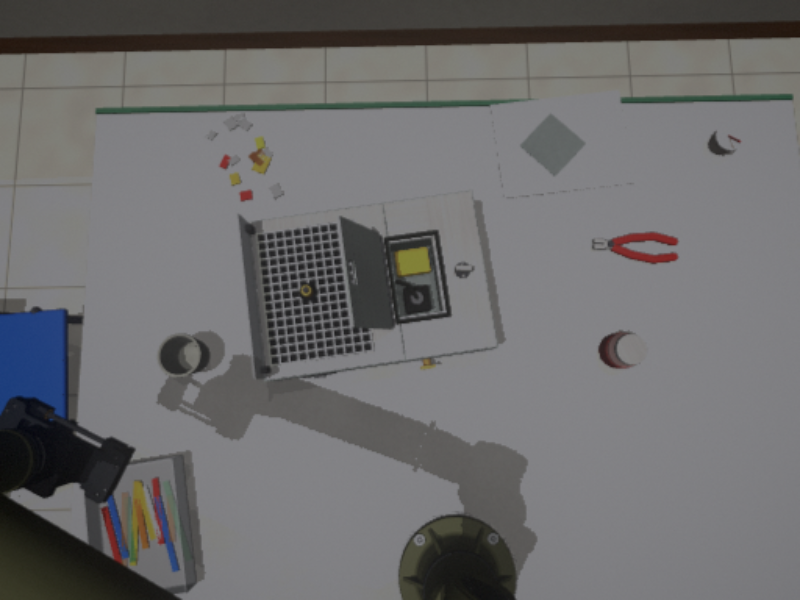

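The scene view shows the open cover at (420,310), the fastener at (328,299), the jar and nippers off its right side. In the top view (800 px wide) the fastener is at (464,269), the right deck corners at (472,191) and (497,347), and the cover is seen nearly edge-on at (340..393, 217..328).

Run:
```python
from h import *
import pickle
D=pickle.load(open('d0.pkl','rb'));t=D['top'];s=D['scene'];k=.64
c={n:onz(t,u*k,v*k,.115) for n,(u,v) in dict(fr=(472,191),nr=(497,347),nl=(260,379)).items()}
for n in c: print(n,c[n].round(4))
print('depth',np.linalg.norm(c['fr']-c['nr']),'width',np.linalg.norm(c['nl']-c['nr']))
x=c['fr']-c['nr'];print('yaw',np.arctan2(x[1],x[0]))
print('fast top',onz(t,464*k,269*k,.144).round(4),'scene',onz(s,328*k,299*k,.144).round(4))
print(tri(t,(464*k,269*k),s,(328*k,299*k)))
print('jar',onz(t,629*k,349*k,.084),'nip',onz(t,640*k,247*k,.018))
a=cv2.resize(t['img'][150:195,265:330],None,fx=9,fy=9,interpolation=cv2.INTER_CUBIC)
b=cv2.resize(s['img'][165:215,175:240],None,fx=8,fy=8,interpolation=cv2.INTER_CUBIC)
h=np.zeros((405+0,600,3),np.uint8)
cv2.imwrite('pics/f.png',np.vstack([a[:300,:520],b[20:320,:520]]))
```

```text
fr [ 0.7202 -0.0437  0.115 ]
nr [ 0.4265 -0.0784  0.115 ]
nl [0.3769 0.3507 0.115 ]
depth 0.2957306219733749 width 0.4319858512894146
yaw 0.11752867666313478
fast top [ 0.5659 -0.0204  0.144 ] scene [ 0.5776 -0.0092  0.144 ]
(array([ 0.56843909, -0.02051481,  0.1240389 ]), np.float64(0.004593399153192066))
jar [ 0.41954589 -0.3287369   0.084     ] nip [ 0.62703006 -0.39269466  0.018     ]
```

View pics/f.png

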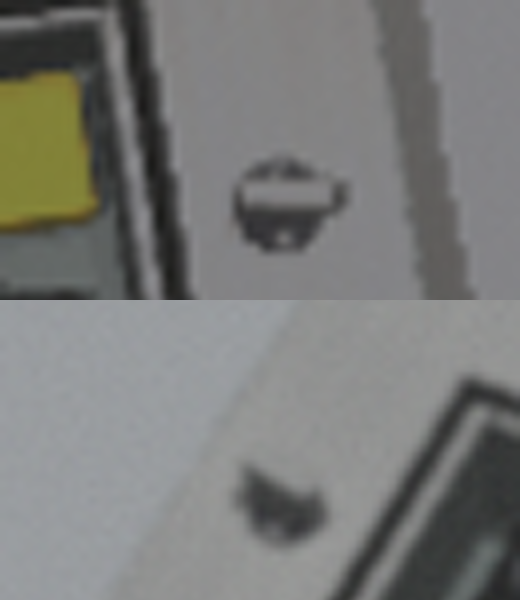

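The top crop shows the head as a bright bar from about (237,193) to (335,190) in crop pixels, so it lies close to crosswise. Sizes check out: deck 296 × 432 mm.

```bash
cat >> h.py <<'E'
def plan(p,yaw,n,tilt=0.,st=None):
    """tool down with tool y at azimuth yaw; prints n rows (cm, rad) in tool axes"""
    st=st or ctrl.get_state()
    p0=np.array(st['position']);R0=R.from_rotvec(st['tool_rot'])
    y=np.array([np.cos(yaw),np.sin(yaw),0]);z=np.array([0,0,-1.])
    R1=R.from_matrix(np.c_[np.cross(y,z),y,z])
    w=(R0.inv()*R1).as_rotvec()
    for i in range(n):
        Ri=R0*R.from_rotvec(w*i/n)
        print((Ri.inv().apply((np.array(p)-p0)/n)*100).round(2),(w/n).round(3))
E
python3 - <<'E'
from h import *
import pickle
D=pickle.load(open('d0.pkl','rb'));t=D['top']
q=lambda u,v:onz(t,265+u/9,150+v/9,.144)
a,b=q(237,193),q(335,190);d=b-a
print('head',a,b,np.linalg.norm(d),'az',np.arctan2(d[1],d[0]),(a+b)/2)
s=ctrl.get_state()
print('up+over1');plan([.45,.25,.45],.55,6)
print('all');plan([.567,-.02,.30],.06,7,st=dict(position=[.45,.25,.45],tool_rot=R.from_matrix(np.c_[[np.sin(.55)*-1,np.cos(.55),0],[np.cos(.55),np.sin(.55),0],[0,0,-1]]).as_rotvec()))
E
```

```text
head [ 0.56829183 -0.00466472  0.144     ] [ 0.56864806 -0.03523791  0.144     ] 0.03057526733090656 az -1.5591453630125502 [ 0.56846994 -0.01995132  0.144     ]
up+over1
[-4.89 -3.78 -3.8 ] [-0.     0.     0.094]
[-5.23 -3.31 -3.8 ] [-0.     0.     0.094]
[-5.51 -2.8  -3.8 ] [-0.     0.     0.094]
[-5.75 -2.27 -3.8 ] [-0.     0.     0.094]
[-5.94 -1.72 -3.81] [-0.     0.     0.094]
[-6.07 -1.15 -3.81] [-0.     0.     0.094]
all
[-4.16 -0.59  2.14] [0.   0.   0.07]
[-4.19 -0.3   2.14] [0.   0.   0.07]
[-4.2  -0.    2.14] [0.   0.   0.07]
[-4.19  0.29  2.14] [0.   0.   0.07]
[-4.16  0.58  2.14] [0.   0.   0.07]
[-4.11  0.87  2.14] [0.   0.   0.07]
[-4.04  1.16  2.14] [0.   0.   0.07]
```

Emit:
{"api": "jog_arm", "payload": {
  "rows": "0 0 -6 0 0 0 -1;0 0 -6 0 0 0.09 -1;-3 -2.5 -4.5 0 0 0.09 -1;-4.3 -2.5 -3.5 0 0 0.09 -1;-4.7 -2.2 -3 0 0 0.09 -1"
}}

```text
time: 0.72
position: [0.3399, 0.4519, 0.4536]
tool_rot: [1.251, 2.882, 0.001]
ft_force: [-0.5, 0.3, -0.2]
grip_width: 1.002
grip_force: 0.0
```

Emit:
{"api": "jog_arm", "payload": {
  "rows": "-5 -2 0 0 0 0.09 -1;-5 -1.5 0 0 0 0.09 -1;-5 -1 0 0 0 0.09 -1;-5 -1 0 0 0 0.09 -1;-5 -0.5 0 0 0 0.09 -1"
}}

```text
time: 1.35
position: [0.4262, 0.208, 0.4522]
tool_rot: [-1.863, -2.529, 0.0]
ft_force: [0.6, -0.5, 0.3]
grip_width: 0.999
grip_force: 0.0
```

Run:
```python
from h import *
s=ctrl.get_state();print(s['joint_positions'].round(3),s['position'])
plan([.5685,-.02,.30],.012,7)
```

```text
[-0.775 -0.073  0.245  1.435  0.018  1.777 -0.226] [0.42616274 0.20803324 0.45222953]
[-3.71  0.98  2.17] [-0.     0.     0.041]
[-3.67  1.13  2.17] [-0.     0.     0.041]
[-3.62  1.28  2.17] [-0.     0.     0.041]
[-3.56  1.43  2.17] [-0.     0.     0.041]
[-3.5   1.57  2.17] [-0.     0.     0.041]
[-3.43  1.72  2.17] [-0.     0.     0.041]
[-3.36  1.86  2.17] [-0.     0.     0.041]
```

Emit:
{"api": "jog_arm", "payload": {
  "rows": "-5 1.4 0 0 0 0.06 -1;-5 1.6 0 0 0 0.06 -1;-5 1.8 2 0 0 0.06 -1;-4.9 2.2 4 0 0 0.06 -1;-5 2.5 5 0 0 0.05 -1"
}}

```text
time: 1.98
position: [0.559, -0.0089, 0.3526]
tool_rot: [2.208, 2.234, 0.002]
ft_force: [1.6, -0.1, 0.7]
grip_width: 0.998
grip_force: 0.0
```

Run:
```python
from h import *
s=ctrl.get_state();print(s['joint_positions'].round(3),s['position'])
plan([.5685,-.02,.30],.012,1)
d=shot('wrist','w1.png');print(d['origin'],Rm(d['orientation']).round(3),f(d))
print(proj(d,[.5685,-.02,.144]))
```

```text
[-0.512  0.093  0.526  1.479 -0.047  1.58   0.023] [ 0.55898938 -0.00885142  0.35264846]
[-1.13  0.93  5.27] [ 0.001 -0.    -0.   ]
[0.55773731 0.07188857 0.51430921] [[ 1.     0.012  0.006]
 [ 0.013 -0.956 -0.295]
 [ 0.002  0.295 -0.956]] 306.81084291777466
(np.float64(266.7191451533224), np.float64(168.45003078549692))
```

View pics/w1.png

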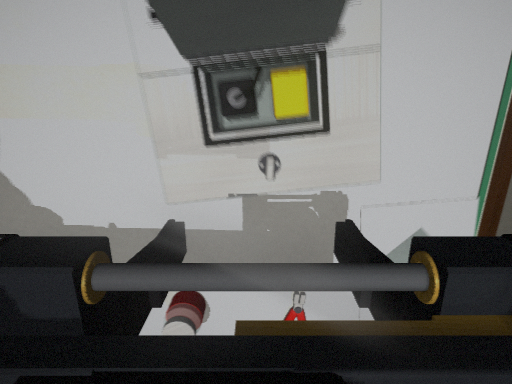

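The wrist view shows the head bar running from about (269,155) to (271,180), 3 px right of the prediction (267,168). The cover is at the top, the jar and nippers well to the right of the grinder. Going lower to refine.

Emit:
{"api": "jog_arm", "payload": {
  "rows": "-1.1 1.1 4 0 0 0 -1;0 0 4 0 0 0 -1;0 0 4 0 0 0 -1;0 0 0 0 0 0 -1"
}}

```text
time: 2.52
position: [0.5669, -0.0177, 0.2304]
tool_rot: [-2.202, -2.234, 0.009]
ft_force: [-0.6, 0.5, 0.9]
grip_width: 0.999
grip_force: 0.0
```

Run:
```python
from h import *
d=shot('wrist');t=shot('top')
import pickle;pickle.dump((d,t),open('d1.pkl','wb'))
print(ctrl.get_state()['position'],proj(d,[.5685,-.02,.144]))
im=d['img'];u,v=map(int,proj(d,[.5685,-.02,.144]));print(u,v)
y0=max(v-70,0);x0=u-75
cv2.imwrite('pics/w2.png',cv2.resize(im[y0:y0+112,x0:x0+150],None,fx=5,fy=5));print(x0,y0)
```

```text
[ 0.56973764 -0.01792311  0.2346103 ] (np.float64(261.92786512730385), np.float64(192.78003190277676))
261 192
186 122
```

View pics/w2.png

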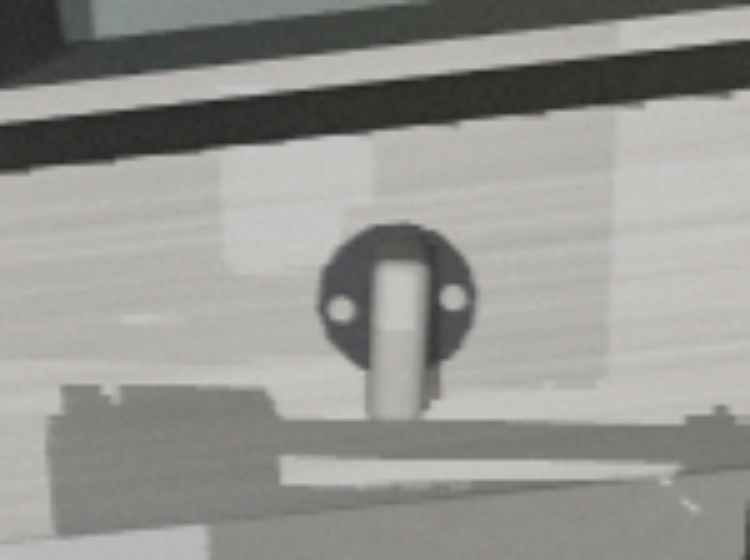

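The close crop shows the head top's corners at about (375,260), (428,262), (420,420), (366,418), with its round post base and the seal edge above.

Run:
```python
from h import *
import pickle
d,t=pickle.load(open('d1.pkl','rb'))
q=lambda u,v,z=.144:onz(d,186+u/5,122+v/5,z)
a=(q(375,260)+q(428,262))/2;b=(q(366,418)+q(420,420))/2;print((a+b)/2,np.linalg.norm(a-b),np.arctan2(*(b-a)[[1,0]]))
e=q(0,170,.121)-q(750,88,.121);print('seal az',np.arctan2(-e[1],-e[0]))
e=q(70,540,.115)-q(680,480,.115);print('edge az',np.arctan2(-e[1],-e[0]), q(375,510,.115))
for i in range(3):
  shot('top');s=ctrl.get_state();print(s['position'],s['tool_rot'])
plan([*((a+b)/2)[:2],.117],.012,1)
```

```text
[ 0.57144317 -0.01768408  0.144     ] 0.028276929996216362 -1.6012305709997414
seal az 0.12604844006877325
edge az 0.12454058248880738 [ 0.56834328 -0.06210228  0.115     ]
[ 0.57033515 -0.0180189   0.23548232] [2.20442378 2.23595931 0.00311196]
[ 0.57053926 -0.01802876  0.23578954] [2.20415559 2.23566742 0.00409311]
[ 0.57053754 -0.01803971  0.23574263] [2.20416441 2.23556586 0.00424257]
[ 0.03  0.05 11.87] [ 0.003 -0.     0.002]
```

Emit:
{"api": "jog_arm", "payload": {
  "rows": "0 0 4 0 0 0 -1;0 0 4 0 0 0 -1;0 0.05 3 0 0 0 -1;0 0 0 0 0 0 -1;0 0 0 0 0 0 0",
  "force": 8
}}

```text
time: 3.4
position: [0.5714, -0.0181, 0.1257]
tool_rot: [2.204, 2.236, 0.004]
ft_force: [0.6, 0.1, -0.9]
grip_width: 0.951
grip_force: 0.0
```

Emit:
{"api": "jog_arm", "payload": {
  "rows": "0 0 0 0 0 0 1;0 0 0 0 0 0 1;0 0 0 0 0 0 1;0 0 0 0 0 0 1;0 0 0 0 0 0 1",
  "force": 8
}}

```text
time: 4.03
position: [0.5698, -0.0181, 0.1235]
tool_rot: [-2.206, -2.237, 0.0]
ft_force: [0.1, 0.0, 0.0]
grip_width: 0.4
grip_force: 0.0
```

Emit:
{"api": "jog_arm", "payload": {
  "rows": "0 0 0 0 0 0 1;0 0 0 0 0 0 1;0 0 0 0 0 0 1;0 0 0 0 0 0 1;0 0 0 0 0 0 1",
  "force": 8
}}

```text
time: 4.65
position: [0.5706, -0.0181, 0.1237]
tool_rot: [2.205, 2.236, 0.002]
ft_force: [4.6, -0.3, -3.0]
grip_width: 0.113
grip_force: 8.0
```

Emit:
{"api": "jog_arm", "payload": {
  "rows": "0 0.05 0 0 0 0.15 1;0 0 0 0 0 0.18 1;0 0 0 0 0 0.18 1;0 0 0 0 0 0.18 1;0 0 0 0 0 0.18 1",
  "force": 12
}}

```text
time: 5.28
position: [0.5704, -0.0179, 0.1236]
tool_rot: [-2.946, -1.091, -0.0]
ft_force: [2.5, 0.2, -1.9]
grip_width: 0.115
grip_force: 12.0
```

Emit:
{"api": "jog_arm", "payload": {
  "rows": "0 0 0 0 0 0.18 1;0 0 0 0 0 0.18 1;0 0 0 0 0 0.18 1;0 0 0 0 0 0.05 1;0 0 0 0 0 0 1"
}}

```text
time: 5.9
position: [0.5704, -0.0178, 0.1237]
tool_rot: [-3.135, -0.197, -0.0]
ft_force: [2.1, -0.0, -0.9]
grip_width: 0.113
grip_force: 12.0
```

Run:
```python
from h import *
shot('top');s=ctrl.get_state();print(s['position'],s['joint_positions'].round(3),s['grip_width'],s['grip_force'],s['ft_force'],s['torque'])
y=R.from_rotvec(s['tool_rot']).as_matrix()[:,1];print('y az',np.arctan2(y[1],y[0]),'head',np.arctan2(y[1],y[0])+np.pi/2)
```

```text
[ 0.57042053 -0.0178379   0.12367712] [-0.637  0.266  0.721  1.798 -0.192  1.148 -1.299] 0.11730999305723601 11.986860532779247 [ 1.04727146  0.61756306 -0.4890203 ] [ 0.02459993 -0.37767103 -0.05003473]
y az -1.4448989230755658 head 0.12589740371933078
```

Emit:
{"api": "jog_arm", "payload": {
  "rows": "0 0 0 0 0 0 0;0 0 0 0 0 0 0;0 0 0 0 0 0 0;0 0 -0.5 0 0 0 0;0 0 -4 0 0 0 0"
}}

```text
time: 6.58
position: [0.5683, -0.0179, 0.1669]
tool_rot: [3.135, 0.196, -0.009]
ft_force: [0.4, -0.0, 0.4]
grip_width: 0.489
grip_force: 0.0
```

Emit:
{"api": "jog_arm", "payload": {
  "rows": "0 0 -5 0 0 0 -1;0 0 -5 0 0 0 -1;0 0 -5 0 0 0 -1;0 0 -5 0 0 0 -1;0 0 -5 0 0 0 -1"
}}

```text
time: 7.2
position: [0.57, -0.0182, 0.4208]
tool_rot: [-3.135, -0.196, -0.001]
ft_force: [1.3, -0.3, -0.2]
grip_width: 0.959
grip_force: 0.0
```

Run:
```python
from h import *
import pickle
D={n:shot(n) for n in('top','scene','wrist')};pickle.dump(D,open('d2.pkl','wb'))
s=ctrl.get_state();print(s['position'],s['joint_positions'].round(3))
t=D['top']
print(proj(t,[.57,-.018,.144]))
a=t['img'][120:225,205:305];b=D['wrist']['img']
cv2.imwrite('pics/m.png',np.hstack([cv2.resize(a,(360,384)),cv2.resize(b,(430,384))]))
```

```text
[ 0.57136969 -0.01870017  0.42171053] [-0.665  0.15   0.763  1.31  -0.105  1.716 -1.37 ]
(np.float64(296.06386626646673), np.float64(170.75500323948083))
```

View pics/m.png

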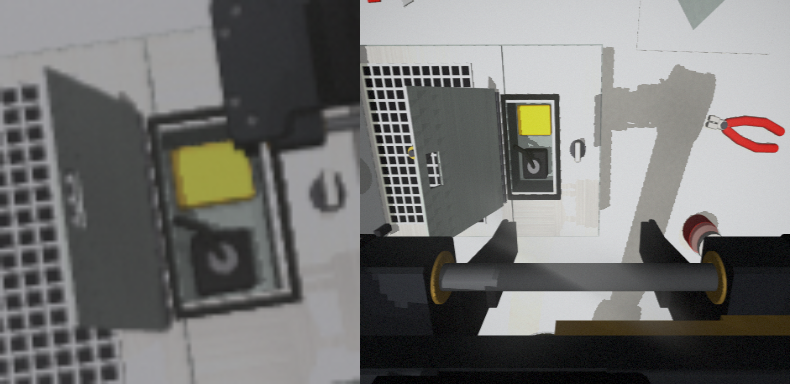

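Both views show the head now parallel to the deck edge and the seal, in line with the slot; the cover's free edge runs from (45,68) to (75,325) in the left panel.

```bash
cat >> h.py <<'E'
YAW=.122; F=np.array([.5705,-.018])
EX=np.array([np.cos(YAW),np.sin(YAW),0]);EY=np.array([-np.sin(YAW),np.cos(YAW),0]);EZ=np.array([0,0,1.])
H=np.array([*F,.118])+.142*EY
E
python3 - <<'E'
from h import *
import pickle
D=pickle.load(open('d2.pkl','rb'));t=D['top'];w=D['wrist']
from scipy.optimize import minimize_scalar
def ang(d,u,v,r,x):
    g=lambda th:np.linalg.norm(np.array(proj(d,H+x*EX+r*(-EY*np.cos(th)+EZ*np.sin(th))))-[u,v])
    q=minimize_scalar(g,bounds=(1.5,2.1),method='bounded');return q.x,q.fun
T=lambda u,v:(205+u/3.6,120+v/3.657)
W=lambda u,v:((u-360)*512/430,v)
for x,p in((.09,(45,68)),(-.09,(75,325))):print(ang(t,*T(*p),.165,x))
print(ang(t,*T(74,197),.143,0),ang(w,*W(433,168),.143,0),ang(w,*W(407,86),.165,.09))
print(H)
th=1.8;print('edge',H+.165*(-EY*np.cos(th)+EZ*np.sin(th)))
E
```

```text
(np.float64(1.9136073355455323), np.float64(1.935869299857995))
(np.float64(1.9220548554871848), np.float64(0.3308571873510193))
(np.float64(1.9132255334313917), np.float64(0.7486863818540395)) (np.float64(1.9299132350404153), np.float64(1.2558454367728922)) (np.float64(1.9052252403194463), np.float64(1.8818710234425806))
[0.55321894 0.12294455 0.118     ]
edge [0.5486567  0.16015425 0.27868486]
```

Run:
```python
from h import *
A=H+.095*EY;A[2]=.42;print(A)
plan(A,YAW,9)
```

```text
[0.54165767 0.21723843 0.42      ]
[-0.   -2.64  0.02] [ 0.001 -0.    -0.174]
[ 0.46 -2.6   0.02] [ 0.001 -0.    -0.174]
[ 0.9  -2.48  0.02] [ 0.001 -0.    -0.174]
[ 1.32 -2.29  0.02] [ 0.001 -0.    -0.174]
[ 1.69 -2.03  0.02] [ 0.001 -0.    -0.174]
[ 2.02 -1.7   0.02] [ 0.001 -0.    -0.174]
[ 2.28 -1.33  0.02] [ 0.001 -0.    -0.174]
[ 2.48 -0.91  0.02] [ 0.001 -0.    -0.174]
[ 2.6  -0.47  0.02] [ 0.001 -0.    -0.174]
```

Emit:
{"api": "jog_arm", "payload": {
  "rows": "0 -2.6 0 0 0 -0.174 -1;0.5 -2.6 0 0 0 -0.174 -1;0.9 -2.5 0 0 0 -0.174 -1;1.3 -2.3 0 0 0 -0.174 -1;1.7 -2 0 0 0 -0.174 -1"
}}

```text
time: 7.98
position: [0.5537, 0.1134, 0.4173]
tool_rot: [-2.756, -1.507, 0.003]
ft_force: [-0.5, 0.4, 0.6]
grip_width: 0.998
grip_force: 0.0
```

Emit:
{"api": "jog_arm", "payload": {
  "rows": "2 -1.7 0 0 0 -0.174 -1;2.3 -1.3 0 0 0 -0.174 -1;2.5 -0.9 0 0 0 -0.174 -1;2.6 -0.5 0 0 0 -0.174 -1;0 0 0 0 0 0 -1"
}}

```text
time: 8.6
position: [0.5402, 0.22, 0.4168]
tool_rot: [-2.08, -2.353, 0.004]
ft_force: [0.3, 0.2, 0.6]
grip_width: 0.998
grip_force: 0.0
```

```bash
cat >> h.py <<'E'
def loc():
    s=ctrl.get_state();p=s['position']-H;print('local mm x,y,z(table):',1e3*p@EX,1e3*p@EY,1e3*s['position'][2],'F',(np.array([EX,EY,EZ])@s['ft_force']).round(1),'q',s['joint_positions'].round(2))
E
python3 - <<'E'
from h import *
shot('top');loc()
A=H+.095*EY;A[2]=.24
plan(A,YAW,1)
E
```

```text
local mm x,y,z(table): -0.7548305282396154 95.65422050860609 417.29816024473763 F [-0.1 -0.9  0.4] q [-0.83  0.17  0.48  1.28 -0.08  1.72 -0.25]
[-0.04  0.11 17.73] [-0.002  0.001 -0.003]
```

Emit:
{"api": "jog_arm", "payload": {
  "rows": "0 0.1 5 0 0 0 -1;0 0 5 0 0 0 -1;0 0 5 0 0 0 -1;0 0 2.5 0 0 0 -1;-1.5 0 0 0 0 0 -1"
}}

```text
time: 9.28
position: [0.5427, 0.2012, 0.2412]
tool_rot: [-2.085, -2.348, 0.007]
ft_force: [0.2, -0.2, 1.1]
grip_width: 0.997
grip_force: 0.0
```

Emit:
{"api": "jog_arm", "payload": {
  "rows": "-1.5 0 0 0 0 0 -1;-1.2 0 0 0 0 0 -1;-1.2 0 0 0 0 0 -1;-1.2 0 0 0 0 0 -1;-1.2 0 0 0 0 0 -1"
}}

```text
time: 9.9
position: [0.5519, 0.1393, 0.2437]
tool_rot: [2.084, 2.35, 0.0]
ft_force: [0.8, 1.7, 1.9]
grip_width: 0.999
grip_force: 1.0
```

Run:
```python
from h import *
import pickle
t=shot('wrist');loc();pickle.dump(t,open('d3.pkl','wb'))
s=shot('scene')
cv2.imwrite('pics/s3.png',np.hstack([cv2.resize(t['img'],(430,384)),cv2.resize(s['img'][100:330,150:370],(367,384))]))
```

```text
local mm x,y,z(table): 0.6800402209838858 13.978194868050032 243.6875827984273 F [1.  0.8 1.1] q [-0.76  0.14  0.52  1.64 -0.07  1.37 -0.11]
```

View pics/s3.png

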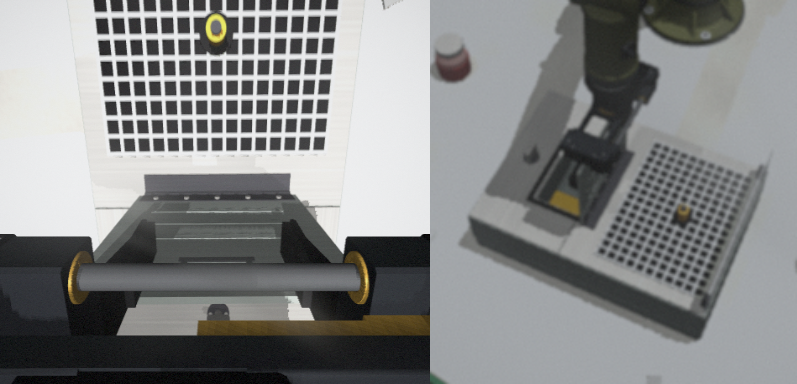

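The wrist view shows both fingers behind the cover's outer face, with the slot between them and the cover about upright; the head at (218,312) lies straight ahead. Now the arc down.

Run:
```python
from h import *
y,z=14.,243.7
for th,r in zip(np.arange(1.45,.04,-.1),np.linspace(128,150,15)):
    Y=-r*np.cos(th)+2*np.sin(th)+9.5;Z=118+r*np.sin(th)+2*np.cos(th)
    print(round(th,2),'pos',round(Y,1),round(Z,1),'row',round((Y-y)/10,2),round((z-Z)/10,2));y,z=Y,Z
```

```text
1.45 pos -3.9 245.3 row -1.79 -0.16
1.35 pos -16.9 244.9 row -1.3 0.04
1.25 pos -30.0 243.1 row -1.3 0.18
1.15 pos -42.9 240.0 row -1.29 0.31
1.05 pos -55.6 235.5 row -1.27 0.45
0.95 pos -67.9 229.7 row -1.23 0.58
0.85 pos -79.7 222.6 row -1.18 0.71
0.75 pos -90.8 214.2 row -1.11 0.84
0.65 pos -101.2 204.7 row -1.04 0.95
0.55 pos -110.6 194.0 row -0.94 1.07
0.45 pos -119.0 182.3 row -0.84 1.17
0.35 pos -126.3 169.7 row -0.73 1.26
0.25 pos -132.3 156.3 row -0.6 1.34
0.15 pos -137.0 142.2 row -0.47 1.41
0.05 pos -140.2 127.5 row -0.32 1.47
```

Emit:
{"api": "jog_arm", "payload": {
  "rows": "-1.8 0 -0.1 0 0 0 -1;-1.3 0 0 0 0 0 -1;-1.3 0 0.2 0 0 0 -1;-1.3 0 0.3 0 0 0 -1;-1.3 0 0.45 0 0 0 -1"
}}

```text
time: 10.62
position: [0.5601, 0.07, 0.2348]
tool_rot: [-2.084, -2.35, -0.0]
ft_force: [-0.3, 3.6, -2.0]
grip_width: 1.001
grip_force: 1.7
```

Emit:
{"api": "jog_arm", "payload": {
  "rows": "-1.2 0 0.6 0 0 0 -1;-1.2 0 0.7 0 0 0 -1;-1.1 0 0.85 0 0 0 -1;-1 0 0.95 0 0 0 -1;0 0 0 0 0 0 -1"
}}

```text
time: 11.25
position: [0.565, 0.0241, 0.2031]
tool_rot: [2.087, 2.348, -0.004]
ft_force: [0.1, -0.7, 0.2]
grip_width: 1.0
grip_force: 0.0
```

Run:
```python
from h import *
t=shot('wrist','w4.png');loc()
```

```text
local mm x,y,z(table): -0.0009934851722184896 -98.76254181029434 203.64466150906821 F [ 0.8 -0.4 -0.1] q [-0.63  0.16  0.6   1.71 -0.09  1.3   0.11]
```

View pics/w4.png

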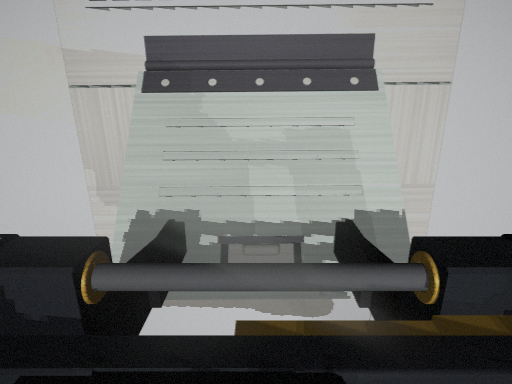

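The cover is at about 0.65 rad with the slot at (261,248), midway between the fingertips. Continuing.

Emit:
{"api": "jog_arm", "payload": {
  "rows": "-1 0 1.1 0 0 0 -1;-0.9 0 1.2 0 0 0 -1;-0.75 0 1.25 0 0 0 -1;-0.6 0 1.35 0 0 0 -1;0 0 0 0 0 0 -1"
}}

```text
time: 11.92
position: [0.5683, -0.0074, 0.1534]
tool_rot: [-2.085, -2.348, 0.004]
ft_force: [-0.3, 0.1, 0.1]
grip_width: 1.0
grip_force: 0.0
```

Run:
```python
from h import *
t=shot('top');loc()
```

```text
local mm x,y,z(table): -0.3444472355021293 -130.74614382677285 154.24341935755032 F [-0.5 -0.3  0.3] q [-0.57  0.22  0.61  1.77 -0.13  1.2   0.2 ]
```

Emit:
{"api": "jog_arm", "payload": {
  "rows": "-0.4 0 0.7 0 0 0 -1;-0.3 0 0.6 0 0 0 -1;-0.2 0 0.5 0 0 0 -1;-0.2 0 0.5 0 0 0 -1;0 0 0 0 0 0 -1"
}}

```text
time: 12.6
position: [0.5703, -0.0175, 0.1316]
tool_rot: [-2.085, -2.35, 0.001]
ft_force: [0.6, -0.1, 0.1]
grip_width: 0.997
grip_force: 0.0
```

Run:
```python
from h import *
t=shot('top');loc()
```

```text
local mm x,y,z(table): 0.03930781057068611 -141.36215549423247 131.82656620293736 F [-0.4  0.4 -0.2] q [-0.55  0.24  0.62  1.79 -0.15  1.16  0.23]
```

Emit:
{"api": "jog_arm", "payload": {
  "rows": "0 0 0.4 0 0 0 -1;0 0 0.4 0 0 0 -1;0 0 0.2 0 0 0 -1;0 0 0.2 0 0 0 -1;0 0 0 0 0 0 -1"
}}

```text
time: 13.28
position: [0.571, -0.0176, 0.1211]
tool_rot: [2.084, 2.35, 0.001]
ft_force: [-1.5, -1.2, 7.6]
grip_width: 1.001
grip_force: 3.5
```

Run:
```python
from h import *
shot('top');loc()
```

```text
local mm x,y,z(table): 0.5839864308993858 -141.70457436251345 121.06897466983565 F [-1.2 -0.7  6.1] q [-0.55  0.25  0.61  1.8  -0.16  1.14  0.24]
```

Emit:
{"api": "jog_arm", "payload": {
  "rows": "0 0 0.15 0 0 0 -1;0 0 0.1 0 0 0 -1;0 0 0 0 0 0 -1;0 0 0 0 0 0 -1"
}}

```text
time: 13.82
position: [0.5711, -0.0176, 0.1203]
tool_rot: [2.084, 2.35, 0.002]
ft_force: [-5.4, -1.1, 17.3]
grip_width: 0.998
grip_force: 8.7
```

Emit:
{"api": "jog_arm", "payload": {
  "rows": "0 0 0.1 0 0 0 -1;0 0 0 0 0 0 -1;0 0 0 0 0 0 -1"
}}

```text
time: 14.2
position: [0.5711, -0.0176, 0.1203]
tool_rot: [-2.084, -2.35, -0.002]
ft_force: [-8.5, -0.9, 24.2]
grip_width: 0.998
grip_force: 11.5
```

Run:
```python
from h import *
t=shot('wrist');loc();u=shot('top')
cv2.imwrite('pics/e.png',np.hstack([cv2.resize(t['img'],(430,384)),cv2.resize(u['img'][100:330,150:370],(367,384))]))
for i in range(6): shot('top')
loc()
```

```text
local mm x,y,z(table): 0.629532093858604 -141.69313920979954 120.28252206634795 F [-6.8  0.1 22.7] q [-0.55  0.25  0.61  1.8  -0.16  1.14  0.24]
local mm x,y,z(table): 0.6356684540796574 -141.68587753492938 120.2766487760935 F [-7.8 -0.4 22.1] q [-0.55  0.25  0.61  1.8  -0.16  1.14  0.24]
```

View pics/e.png

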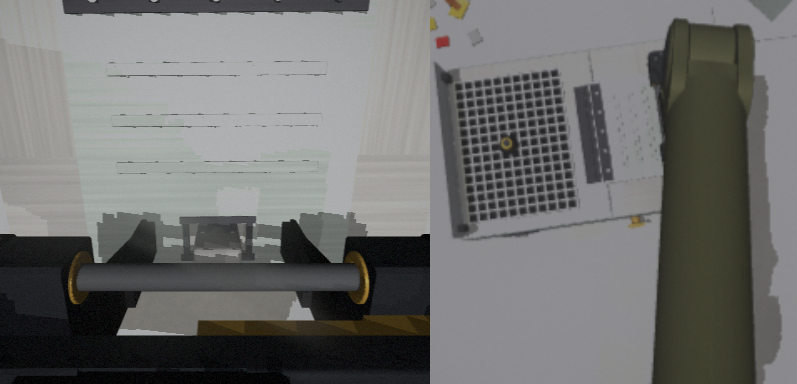

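The cover lies flat, its slot at (218,235) has the head up through it, and the push holds at 22 N against the hard stop with the fingertips at z = 0.120.

```bash
python3 -c "
from bench import ticket
print(ticket.close_job())"
```

```text
the job is handed in; nothing more can be done
None
```

The fastener was turned in line with the cover still open, then the cover was swung down over its head. The arm is holding it fully home at about 22 N, ready for you to lock; the jar, nippers and pot were not touched.

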